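# Check the covered crate cell by pressing, then stow the tape measure

### The arm

A 7-joint arm with a two-finger parallel gripper is mounted at the origin on a cart in front of the work surface, level with it; the furniture and walls round the work are solid. World frame = base frame: x ahead of the robot, y to its left, z up, the work surface at z = 0. Lengths are in m, angles in rad, forces in N, time in s.
With the tool pointing down it reaches from about 0.425 to 0.875 m from the base axis. Payload 4.7 kg.
Tool frame: the origin (TCP) lies on the centre line of the jaws, within the pads' length; the fingertips stand 19 mm ahead of it and the grasp point (between the pads) is the TCP; x points along the fingers, z is the direction in which the jaws open and shut, and the axes are right-handed (so a half turn about x gives the same grasp; the last joint's range is limited). The gripper opens to 87 mm and grips with 3 to 60 N. Pads are 19 mm wide; open, the fingers measure 117 mm over their backs; the gripper's body (75 mm by 190 mm) begins 51 mm behind the grasp point.
Start: joints at [-1.265, 0.321, -0.07, 1.45, 0.023, 1.371, -0.057], TCP at [0.187, 0.623, 0.242] pointing down, gripper open.
Joint ranges: [-2.86, 2.86], [-0.3, 2.09], [-1.38, 1.24], [0.06, 2.45], [-1.56, 4.7], [0.09, 2.05], [-2.69, 2.69]. Speed limits (rad/s): [2.57, 2.57, 3.14, 3.14, 3.14, 3.14, 3.14].

### API

Orientations are given as a rotation vector (axis times angle).
In Python, from bench import get_state, get_image, camera_info, close_job gives the robot as it stands.
- The arm moves only by the tool jog_arm, never from a script. Its argument "targets" is a list of rows, each a list of 7 numbers: the turn, a rotation vector about the tool's x, y, z in degrees, then the shift along the tool's x, y, z in cm, then the finger opening in cm, from 0 to 8.7. In form: [[wx, wy, wz, tx, ty, tz, jaw], ...]. A call has 1 to 10 rows; each row shifts and turns the commanded pose from where the row before left it, along the tool's axes as they then stand; what a row does not reach is not made up. A row lasts 1/8 s, in which the tool goes at most 62.5 mm and 10.7 degrees, less where a joint would pass 70% of its speed; a pose out of reach is approached as far as the arm can. A call is refused whole if a number of a shift passes 6.25 or a number of a turn 10.7, either way. A call with a gripper value outside its range is refused whole. The fingers move at their own pace and stop on an object; "squeeze" is the grip in N (left out, the last holds). Time passes only in rows, so rows that do not move let the fingers close. It gives the time, the measured TCP pose, the force and the opening at its end, in the units of the state.
- get_state(): the state, without advancing time (a new reading comes with each control period).
- get_image(name): name is "scene" or "top" or "wrist"; returns (picture, depth): 384x512x3 uint8, red, green, blue; 384x512 float32, m along the optical axis (not along the pixel's ray), 0 where there is no reading.
- camera_info(name): a dict with "intrinsics" (3x3 intrinsics, pixels), "k1" (the pictures are not rectified: a ray, as slopes to the right and down, at radius r is drawn at 1 + k1 r^2 times it, then the intrinsics apply), "world_from_camera" (4x4, takes a point from camera to world coordinates); the wrist camera has in their place "mount" (4x4, takes a point from camera to tool coordinates, whose origin is the TCP and whose axes are the tool frame's). Camera axes: x right, y up, looking along -z (the intrinsics and any distortion apply to the point x, -y, -z); pixel columns grow to the right and rows downward; lengths in m; the calibration is good to about 2 mm. A picture is of the moment at which its call begins: read the wrist's pose just before it. camera_info takes no time and is no camera call.
- close_job(): hands the job in, once; it reports no verdict.
The state is a dict: "time": time; "joint_positions": joint angles; "qd": joint speeds; "joint_torque": joint torques, N m; "position": TCP position; "tool_rot": TCP orientation; "ft_force": force on the tool from outside, world axes, zero at the start; "torque": the same for the moment, N m; "grip_width": opening from 0.0 (shut) to 1.0 (fully open).
Only numpy, scipy, OpenCV 4.12 (cv2) and the standard library are available. Lean on these libraries where they do the work, as an engineer would, in place of code of your own. Each camera call takes 0.05 s, during which the arm holds its last target.

### The job

Two of the three covered cells of the tool crate already hold a tool, which shows through the windows of their covers; the third is empty. Press the cover of the empty cell all the way down with the gripper to prove that there is nothing under it, while the tape measure is still standing where you found it; then stand the teal tape measure upright in that cell, on the lowered cover, and let go.

Things in the scene. Friction and masses are not known exactly. Their poses are not given: they have to be found in the camera images.
- tape_measure: Teal tape measure, red button, standing on its narrow edge on the bench; under 0.4 kg. Origin on its underside. The case is 30 mm thick (own x), 66 mm high (z up) and reaches from y = -70 to +2 mm: grip it across x at about (-1, -34) mm. A steel tongue, at most 13 mm high, reaches to y = -83 mm. A black strap (to y = +82 mm) lies behind and touches nothing.
- crate: Plywood tool crate fixed to the bench, 192 (x) x 264 (y) mm, rim 46 mm high; origin: middle of its underside. Three cells side by side along y, each 180 (x) x 80 (y) mm inside, 86 mm apart, 6 mm walls. Each has a grey cover, 176 x 76 x 5 mm, with a red spot in its middle and a 30 x 44 mm window 55 mm to either end of it.
- cell_empty: The empty cell of that crate (which of the three changes); origin: middle of its floor, 6 mm over the bench, axes as the crate's, z up. The windows in its cover show only blue lining. The other two show a green scraper or a wooden sanding block, on which their covers rest and cannot be pressed down.
- cover (a joint): How far the empty cell's cover is pressed down, in m. At 0 its top is 37.5 mm over the cell's origin (2.5 mm under the rim); at 0.020 it is fully down on its stop, its top at 17.5 mm. It slides straight down without tilting, takes about 6 N to move and stays where it is left. It starts between 0 and 0.003.

How it is judged:
On the way:
1. the empty cell's cover is pressed fully down while the tape measure is still where it stood (value of joint cover above 0.016 m and distance of tape_measure from where it was at the start of the episode below 0.03 m), for 0.2 s.
At the end, for the whole second after the job is handed in: The empty cell's cover is down (at least 16 of its 20 mm) and the tape measure stands upright (within 10 degrees) and still inside that cell, its underside on the lowered cover (10 to 27 mm over the cell's origin), its origin within 90 mm of the cell's middle along the cell and 32 mm across it (value of joint cover above 0.016 m and x of tape_measure in the frame of cell_empty between -0.09 and 0.09 m and y of tape_measure in the frame of cell_empty between -0.032 and 0.032 m and z of tape_measure in the frame of cell_empty between 0.01 and 0.027 m and angle between tape_measure's own z axis and vertical below 0.17 rad and linear speed of tape_measure below 0.02 m/s); the robot touches nothing.
It also fails if it takes over 56 s, if anything falls off the work surface, if the arm or the gripper's body presses on something with over 40 N, if the wrist force passes 120 N, or if a joint passes its speed limit or range.

## Working session

There is one attempt and no reset: what is moved stays moved. The work goes in short steps, Python scripts to look and compute and a tool call to move; the robot and the scene stay as the last step left them, time stands still between calls to the robot, and variables do not carry over. Pictures are saved under pics/ and viewed, and the job is handed in when it is done.

Besides the shell and the picture viewer there is one more tool, called after "Call:" by a JSON object that holds its "op" and its "data". jog_arm: Moves the arm, as the interface text tells. Its arguments: {"type":"object","properties":{"targets":{"type":"array"},"squeeze":{"type":"number"}},"required":["targets"]}

```bash
mkdir -p pics; ls; python3 - <<'E'
from bench import *
import cv2,numpy as np
print(get_state())
for n in ["top","scene"]:
    im,d=get_image(n); cv2.imwrite(f"pics/{n}0.png",im[:,:,::-1]); np.save(f"pics/{n}0.npy",d)
    print(n,camera_info(n))
print(camera_info("wrist"))
E
```

```text
pics
{'time': 0.0, 'joint_positions': array([-1.2648857 ,  0.32186143, -0.07010373,  1.45166594,  0.02263937,
        1.37080839, -0.05692618]), 'qd': array([ 0.00054669,  0.00017153,  0.00030223,  0.00045619,  0.00044964,
        0.00143924, -0.00044752]), 'joint_torque': array([-3.68707042e-04, -4.91285634e+01, -4.04180121e-01, -3.12533498e+01,
       -6.39615557e-02,  4.36364359e-02,  1.71364682e-04]), 'position': array([0.18689528, 0.62201021, 0.24044124]), 'tool_rot': array([-0.99289166,  1.33474603,  0.99078204]), 'ft_force': array([-0.89403679,  0.22600429,  1.01418112]), 'torque': array([-0.02293568,  0.01567845,  0.02455153]), 'grip_width': 1.0003310922905522}
top {'intrinsics': array([[415.43269219,   0.        , 251.42465663],
       [  0.        , 415.43269219, 189.26131611],
       [  0.        ,   0.        ,   1.        ]]), 'k1': -0.059401093451736296, 'world_from_camera': array([[ 0.08148671,  0.9762388 , -0.20079274,  0.27254652],
       [-0.99667303,  0.08015298, -0.01477725, -0.16339995],
       [ 0.00166801,  0.20132886,  0.97952229,  0.88261333],
       [ 0.    
[... 367 characters left out ...]
 -0.43625691, -0.60182783],
       [-0.00904909,  0.78293186,  0.62204165,  0.70142786],
       [ 0.        ,  0.        ,  0.        ,  1.        ]])}
{'intrinsics': array([[328.13082635,   0.        , 254.88411372],
       [  0.        , 328.13082635, 192.55193685],
       [  0.        ,   0.        ,   1.        ]]), 'k1': -0.07981058450416637, 'mount': array([[ 7.69710684e-04,  2.43903553e-01, -9.69799188e-01,
        -1.43188616e-01],
       [-1.16660209e-03,  9.69799034e-01,  2.43902588e-01,
         6.57114873e-02],
       [ 9.99999023e-01,  9.43635332e-04,  1.03100307e-03,
         1.55318306e-03],
       [ 0.00000000e+00,  0.00000000e+00,  0.00000000e+00,
         1.00000000e+00]])}
```

View pics/top0.png

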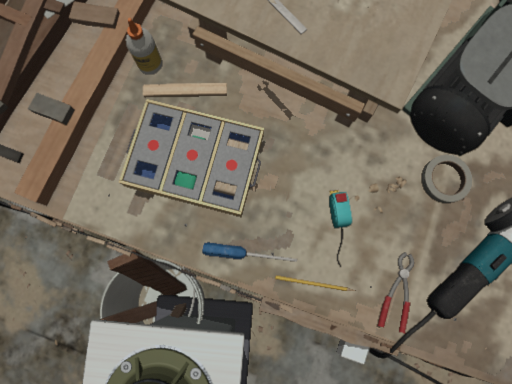

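View pics/scene0.png

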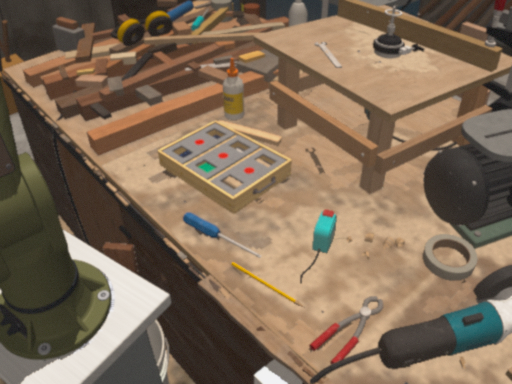

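```bash
cat > h.py <<'E'
import numpy as np, cv2
from bench import *
def und(ci,uv):
    K=ci["intrinsics"]; a=(np.array(uv,float)-[K[0,2],K[1,2]])/[K[0,0],K[1,1]]
    r=np.linalg.norm(a); s=r
    for _ in range(30): s=r/(1+ci["k1"]*s*s)
    return a*(s/r if r>0 else 1)
def plane(ci,uv,z,T=None):
    T=ci["world_from_camera"] if T is None else T
    a=und(ci,uv); d=T[:3,:3]@np.array([a[0],-a[1],-1]); o=T[:3,3]
    return o+d*(z-o[2])/d[2]
def proj(ci,P,T=None):
    T=ci["world_from_camera"] if T is None else T
    p=np.linalg.inv(T)@np.append(P,1); a=np.array([p[0],-p[1]])/-p[2]
    a=a*(1+ci["k1"]*(a@a)); K=ci["intrinsics"]
    return a*[K[0,0],K[1,1]]+[K[0,2],K[1,2]]
def crop(src,dst,x,y,w,h,s):
    im=cv2.imread(src)[y:y+h,x:x+w]; im=cv2.resize(im,None,fx=s,fy=s,interpolation=cv2.INTER_CUBIC); cv2.imwrite(dst,im)
E
python3 - <<'E'
from h import *
crop("pics/top0.png","pics/c1.png",115,90,160,130,5)
crop("pics/top0.png","pics/c2.png",315,180,50,95,6)
d=np.load("pics/top0.npy"); print(d[200:230:4,325:358:3].round(3))
E
```

```text
[[0.895 0.894 0.853 0.831 0.828 0.829 0.827 0.828 0.84  0.892 0.895]
 [0.889 0.89  0.859 0.835 0.828 0.824 0.831 0.829 0.826 0.892 0.893]
 [0.893 0.892 0.865 0.837 0.828 0.827 0.828 0.825 0.826 0.892 0.894]
 [0.891 0.884 0.869 0.836 0.825 0.823 0.826 0.824 0.827 0.888 0.888]
 [0.89  0.889 0.876 0.843 0.825 0.826 0.825 0.826 0.825 0.    0.889]
 [0.884 0.885 0.886 0.849 0.827 0.823 0.826 0.823 0.824 0.825 0.885]
 [0.884 0.887 0.886 0.858 0.832 0.828 0.828 0.832 0.833 0.886 0.884]
 [0.882 0.881 0.885 0.871 0.852 0.884 0.885 0.883 0.881 0.885 0.884]]
```

View pics/c1.png

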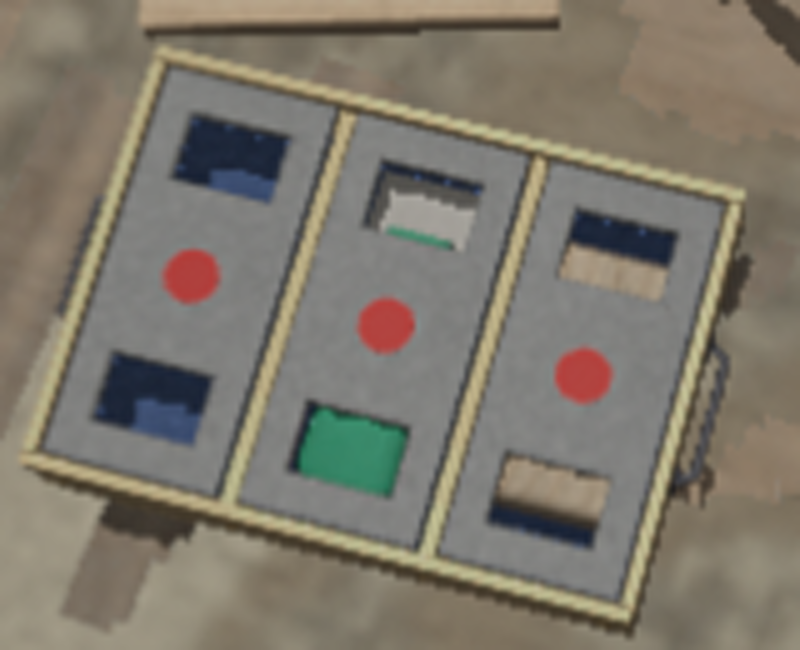

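View pics/c2.png

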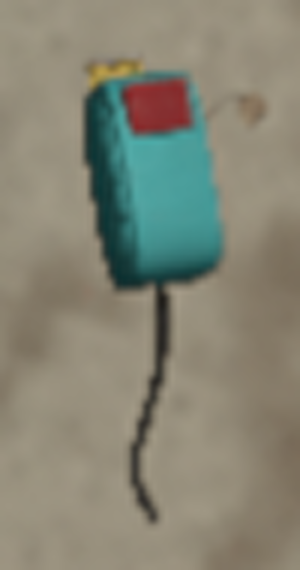

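```bash
python3 - <<'E'
from h import *
ci=camera_info("top")
f=lambda u,v,z,ox=115,oy=90,s=5: plane(ci,((u+.5)/s-.5+ox,(v+.5)/s-.5+oy),z)
sp=[f(191,276,.0425),f(386,326,.0425),f(584,376,.0425)]
for s in sp: print("spot",s.round(4))
co=[f(*c,.046) for c in [(162,50),(743,192),(632,618),(25,458)]]
for s in co: print("cor",s.round(4))
print("center",np.mean(co,0), [np.linalg.norm(co[i]-co[(i+1)%4]).round(4) for i in range(4)])
g=lambda u,v,z=.066:f(u,v,z,315,180,6)
for c in [(122,80),(197,75),(220,255),(137,282)]: print("tape",g(*c).round(4))
print("tongue",g(88,78,.013),g(143,70,.013),"strap",g(162,290,.03))
# depth cloud of tape
d=np.load("pics/top0.npy"); P=[]
for v in range(180,240):
  for u in range(318,362):
    if d[v,u]>0:
      a=und(ci,(u,v)); p=ci["world_from_camera"]@np.array([a[0]*d[v,u],-a[1]*d[v,u],-d[v,u],1]); P.append(p[:3])
P=np.array(P); print("bench z",np.median(P[P[:,2]<.01][:,2]))
Q=P[P[:,2]>.055]; print(len(Q),np.median(Q[:,2]))
r=cv2.minAreaRect((Q[:,:2]*1000).astype(np.float32)); print(r, cv2.boxPoints(r))
E
```

```text
spot [0.5235 0.0654 0.0425]
spot [ 0.5083 -0.0197  0.0425]
spot [ 0.4934 -0.1048  0.0425]
cor [0.6231 0.0907 0.046 ]
cor [ 0.5784 -0.1649  0.046 ]
cor [ 0.3928 -0.1337  0.046 ]
cor [0.4387 0.1233 0.046 ]
center [ 0.50825507 -0.02113208  0.046     ] [np.float64(0.2595), np.float64(0.1882), np.float64(0.2611), np.float64(0.1873)]
tape [ 0.4462 -0.3188  0.066 ]
tape [ 0.45  -0.344  0.066]
tape [ 0.3899 -0.3538  0.066 ]
tape [ 0.3788 -0.3267  0.066 ]
tongue [ 0.4571997  -0.31675783  0.013     ] [ 0.46171875 -0.33628656  0.013     ] strap [ 0.38138784 -0.34258576  0.03      ]
bench z 0.0016432794456846533
526 0.06477183106498458
((417.51934814453125, -336.6337890625), (66.68001556396484, 34.22782516479492), 12.587201118469238) [[ 381.2511  -327.19684]
 [ 388.7102  -360.602  ]
 [ 453.7876  -346.07074]
 [ 446.3285  -312.6656 ]]
```

```bash
cat >> h.py <<'E'
from scipy.spatial.transform import Rotation as R
def plan(s,p,yaw,n=None):
    """tool pointing down with tool z (jaws) at world yaw (deg). print total shift in tool axes and turn"""
    Rc=R.from_rotvec(s["tool_rot"]).as_matrix()
    z=np.array([np.cos(np.radians(yaw)),np.sin(np.radians(yaw)),0])
    if z@Rc[:,2]<0: z=-z
    x=np.array([0,0,-1.]); Rt=np.c_[x,np.cross(z,x),z]
    dR=np.degrees(R.from_matrix(Rc.T@Rt).as_rotvec())
    print("turn deg (tool)",dR.round(2)," shift cm in current tool axes",(Rc.T@(np.array(p)-s["position"])*100).round(2)," in target axes",(Rt.T@(np.array(p)-s["position"])*100).round(2))
E
python3 - <<'E'
from h import *
s=get_state(); print(R.from_rotvec(s["tool_rot"]).as_matrix().round(3))
plan(s,[.5235,.0654,.15],80); plan(s,[.4175,-.3366,.045],98)
ci=camera_info("top");d=np.load("pics/top0.npy")
for u,v in [(375,115),(360,105),(290,70),(200,35),(140,45),(145,65),(300,40),(400,100)]:
  a=und(ci,(u,v)); p=ci["world_from_camera"]@np.array([a[0]*d[v,u],-a[1]*d[v,u],-d[v,u],1]);print((u,v),p[:3].round(3))
E
```

```text
[[-0.    -0.958  0.288]
 [-0.002  0.288  0.958]
 [-1.    -0.    -0.002]]
turn deg (tool) [-6.72 -0.1  -0.  ]  shift cm in current tool axes [  9.14 -48.25 -43.62]  in target axes [  9.06 -42.82 -48.97]
turn deg (tool) [-2.472e+01 -1.000e-01 -2.000e-02]  shift cm in current tool axes [ 19.71 -49.66 -85.15]  in target axes [ 19.56  -9.5  -98.14]
(375, 115) [ 0.649 -0.416 -0.002]
(360, 105) [ 0.607 -0.347  0.138]
(290, 70) [ 0.668 -0.208  0.139]
(200, 35) [ 0.731 -0.024  0.137]
(140, 45) [0.713 0.101 0.115]
(145, 65) [0.702 0.105 0.051]
(300, 40) [ 0.666 -0.215  0.251]
(400, 100) [ 0.572 -0.385  0.25 ]
```

Call:
{"op": "jog_arm", "data": {"targets": [[-6.7, 0, 0, 0, 0, 0, 8.7], [0, 0, 0, 0, -3.5, -4, 0], [0, 0, 0, 0, -3.5, -4, 0], [0, 0, 0, 0, -3.5, -4, 0], [0, 0, 0, 0, -3.5, -4, 0], [0, 0, 0, 0, -3.5, -4, 0], [0, 0, 0, 0, -3.5, -4, 0], [0, 0, 0, 0, -3.5, -4, 0], [0, 0, 0, 0, -3.5, -4, 0], [0, 0, 0, 0, -3.5, -4, 0]], "squeeze": 20}}

```text
time: 1.35
position: [0.4351, 0.2115, 0.2414]
tool_rot: [-1.079, 1.287, 1.08]
ft_force: [1.0, 0.5, -0.2]
grip_width: 0.062
```

Call:
{"op": "jog_arm", "data": {"targets": [[0, 0, 0, 0, -3.5, -4, 0], [0, 0, 0, 0, -3.5, -4, 0], [0, 0, 0, 2, -3.5, -4, 0], [0, 0, 0, 2, -0.8, -1, 0], [0, 0, 0, 2, 0, 0, 0], [0, 0, 0, 0, 0, 0, 0], [0, 0, 0, 0, 0, 0, 0]]}}

```text
time: 2.22
position: [0.5234, 0.0659, 0.1821]
tool_rot: [-1.08, 1.286, 1.08]
ft_force: [0.2, 1.2, 0.7]
grip_width: 0.003
```

```bash
python3 - <<'E'
from h import *
s=get_state(); print(s["time"],s["position"],s["grip_width"],s["ft_force"])
plan(s,[.5235,.0654,.07],80)
im,d=get_image("wrist"); cv2.imwrite("pics/w1.png",im[:,:,::-1])
im,d=get_image("top"); cv2.imwrite("pics/top1.png",im[:,:,::-1])
E
```

```text
2.225 [0.52344731 0.06589245 0.18214209] 0.0033751012988757056 [0.15297789 1.22662519 0.65609669]
turn deg (tool) [0.01 0.02 0.03]  shift cm in current tool axes [ 1.121e+01 -1.000e-02 -5.000e-02]  in target axes [ 1.121e+01 -1.000e-02 -5.000e-02]
```

View pics/w1.png

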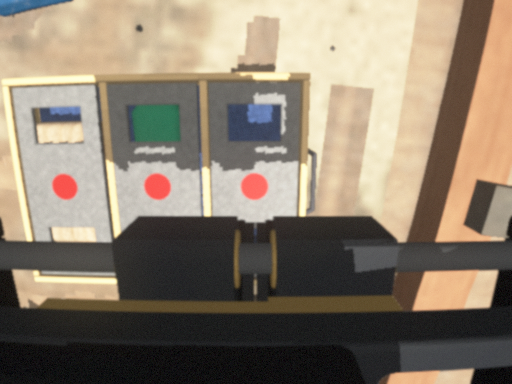

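View pics/top1.png

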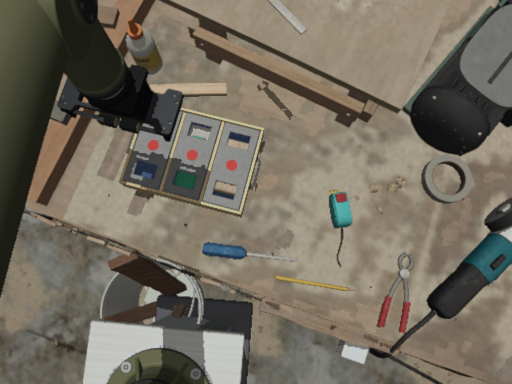

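Call:
{"op": "jog_arm", "data": {"targets": [[0, 0, 0, 4, 0, 0, 0], [0, 0, 0, 4, 0, 0, 0], [0, 0, 0, 2.5, 0, 0, 0], [0, 0, 0, 0.7, 0, 0, 0], [0, 0, 0, 0.5, 0, 0, 0], [0, 0, 0, 0.5, 0, 0, 0], [0, 0, 0, 0.4, 0, 0, 0]]}}

```text
time: 3.2
position: [0.5244, 0.0659, 0.0571]
tool_rot: [-1.08, 1.284, 1.079]
ft_force: [-2.6, -0.0, 5.9]
grip_width: 0.005
```

Call:
{"op": "jog_arm", "data": {"targets": [[0, 0, 0, 0.4, 0, 0, 0], [0, 0, 0, 0.4, 0, 0, 0], [0, 0, 0, 0.4, 0, 0, 0], [0, 0, 0, 0.1, 0, 0, 0], [0, 0, 0, 0.1, 0, 0, 0], [0, 0, 0, 0, 0, 0, 0]]}}

```text
time: 3.95
position: [0.5244, 0.0659, 0.043]
tool_rot: [-1.08, 1.284, 1.078]
ft_force: [-0.9, 1.0, 7.0]
grip_width: 0.005
```

Call:
{"op": "jog_arm", "data": {"targets": [[0, 0, 0, 0.15, 0, 0, 0], [0, 0, 0, 0.15, 0, 0, 0], [0, 0, 0, 0, 0, 0, 0], [0, 0, 0, 0, 0, 0, 0]]}}

```text
time: 4.45
position: [0.5246, 0.0659, 0.0427]
tool_rot: [-1.078, 1.284, 1.079]
ft_force: [-9.1, -1.0, 27.0]
grip_width: 0.008
```

Call:
{"op": "jog_arm", "data": {"targets": [[0, 0, 0, -3, 0, 0, 0], [0, 0, 0, -5, 0, 0, 0], [0, 0, 0, -5, 0, 0, 0], [-9, 0, 0, -3, 0, 0, 8.7], [-9, 0, 0, -0.5, 0, 0, 8.7], [0, 0, 0, 0, 0, 0, 8.7]]}}

```text
time: 5.2
position: [0.5237, 0.0656, 0.2044]
tool_rot: [-1.31, 1.139, 1.309]
ft_force: [0.8, -0.1, 0.0]
grip_width: 0.265
```

```bash
python3 - <<'E'
from h import *
s=get_state(); print(s["time"],s["position"],s["grip_width"],s["ft_force"])
plan(s,[.4175,-.3366,.2],98)
im,d=get_image("top"); cv2.imwrite("pics/top2.png",im[:,:,::-1])
im,d=get_image("scene"); cv2.imwrite("pics/s2.png",im[:,:,::-1])
E
```

```text
5.2 [0.52369136 0.06564126 0.20443712] 0.2650851871365742 [ 0.82649455 -0.10514318  0.02792674]
turn deg (tool) [-0.11  0.03  0.11]  shift cm in current tool axes [  0.39  16.04 -38.39]  in target axes [  0.44  16.11 -38.35]
```

View pics/s2.png

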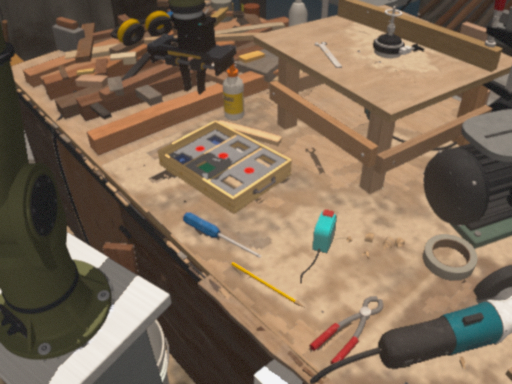

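Call:
{"op": "jog_arm", "data": {"targets": [[0, 0, 0, 0, 1.6, -4.8, 8.7], [0, 0, 0, 0, 1.6, -4.8, 8.7], [0, 0, 0, 0, 1.6, -4.8, 8.7], [0, 0, 0, 0, 1.6, -4.8, 8.7], [0, 0, 0, 0, 1.6, -4.8, 8.7], [0, 0, 0, 0, 1.6, -4.8, 8.7], [0, 0, 0, 0, 1.6, -4.8, 8.7], [0, 0, 0, 0, 1.6, -4.8, 8.7], [0, 0, 0, 0, 0, 0, 8.7], [0, 0, 0, 0, 0, 0, 8.7]]}}

```text
time: 6.55
position: [0.4497, -0.3317, 0.2027]
tool_rot: [-1.309, 1.141, 1.312]
ft_force: [-0.1, 0.2, -0.3]
grip_width: 0.996
```

```bash
python3 - <<'E'
from h import *
s=get_state(); print(s["time"],s["position"],s["grip_width"],s["ft_force"])
np.savez("pics/s3.npz",p=s["position"],r=s["tool_rot"])
im,d=get_image("wrist"); cv2.imwrite("pics/w3.png",im[:,:,::-1]); np.save("pics/w3.npy",d)
E
```

```text
6.55 [ 0.44971686 -0.33172376  0.20270763] 0.9961531997545148 [-0.14499567  0.21714349 -0.31985734]
```

View pics/w3.png

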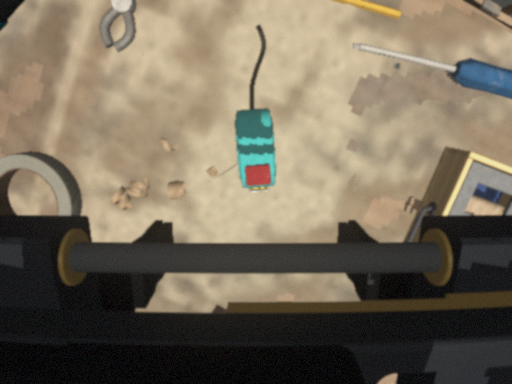

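```bash
python3 - <<'E'
from h import *
crop("pics/w3.png","pics/c3.png",215,90,80,115,5)
E
```

```text
(no output)
```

View pics/c3.png

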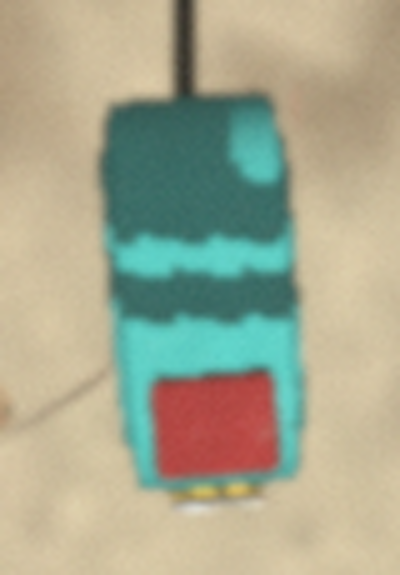

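```bash
python3 - <<'E'
from h import *
q=np.load("pics/s3.npz"); ci=camera_info("wrist")
T=np.eye(4);T[:3,:3]=R.from_rotvec(q["r"]).as_matrix();T[:3,3]=q["p"]; T=T@ci["mount"]
f=lambda u,v,z:plane(ci,((u+.5)/5-.5+215,(v+.5)/5-.5+90),z,T)
L=[f(110,250,.066),f(137,487,.066)];Rr=[f(293,250,.066),f(300,478,.066)]
print("L",L,"R",Rr); print("mid",(L[0]+Rr[0])/2,(L[1]+Rr[1])/2)
for a,b in ((L),(Rr),((L[0]+Rr[0])/2,(L[1]+Rr[1])/2)): d=b-a; print(np.degrees(np.arctan2(d[1],d[0])), )
print("width",np.linalg.norm(L[1]-Rr[1]),np.linalg.norm(L[0]-Rr[0]))
print("button", [f(*c,.066).round(4) for c in [(152,378),(274,372),(280,470),(158,476)]])
print("end far", f(190,97,.058), "near mid",f(217,482,.066),"strap",f(184,98,.03),"tongue",f(217,505,.0))
# depth
d=np.load("pics/w3.npy");P=[]
for v in range(90,205):
  for u in range(225,290):
    if d[v,u]>0:
      a=und(ci,(u,v)); P.append((T@np.array([a[0]*d[v,u],-a[1]*d[v,u],-d[v,u],1]))[:3])
P=np.array(P);print("bench",np.median(P[P[:,2]<.012,2]))
Q=P[P[:,2]>.058];print(len(Q),np.median(Q[:,2]),cv2.minAreaRect((Q[:,:2]*1000).astype(np.float32)),Q[:,:2].mean(0))
E
```

```text
L [array([ 0.41085771, -0.35162398,  0.066     ]), array([ 0.45113053, -0.34183158,  0.066     ])] R [array([ 0.40662844, -0.32090363,  0.066     ]), array([ 0.4456394 , -0.31378422,  0.066     ])]
mid [ 0.40874308 -0.3362638   0.066     ] [ 0.44838496 -0.3278079   0.066     ]
13.666341002925463
10.342519314813824
12.041140553550052
width 0.028579832816121843 0.031010105040109325
button [array([ 0.4316, -0.3417,  0.066 ]), array([ 0.4277, -0.321 ,  0.066 ]), array([ 0.4447, -0.3175,  0.066 ]), array([ 0.4487, -0.3384,  0.066 ])]
end far [ 0.38388646 -0.34166669  0.058     ] near mid [ 0.44833153 -0.32807306  0.066     ] strap [ 0.38409032 -0.34294838  0.03      ] tongue [ 4.68276634e-01 -3.24622535e-01  5.55111512e-17]
bench 0.0017407336218548397
2546 0.06521611455090534 ((418.3914489746094, -334.9131164550781), (63.83784103393555, 33.02812957763672), 11.832140922546387) [ 0.4169157  -0.33507502]
```

```bash
python3 - <<'E'
from h import *
plan(get_state(),[.4155,-.335,.045],101.8)
E
```

```text
turn deg (tool) [-3.79  0.08 -0.04]  shift cm in current tool axes [15.79  3.48  0.07]  in target axes [15.78  3.48  0.32]
```

Call:
{"op": "jog_arm", "data": {"targets": [[-3.8, 0, 0, 0, 0, 0, 8.7], [0, 0, 0, 2, 3.5, 0.3, 8.7], [0, 0, 0, 5, 0, 0, 8.7], [0, 0, 0, 3, 0, 0, 8.7], [0, 0, 0, 0, 0, 0, 8.7], [0, 0, 0, 0, 0, 0, 8.7]]}}

```text
time: 7.35
position: [0.4161, -0.3364, 0.1047]
tool_rot: [-1.361, 1.104, 1.359]
ft_force: [0.2, 0.0, 0.2]
grip_width: 0.999
```

```bash
python3 - <<'E'
from h import *
s=get_state();print(s["position"],s["time"]);plan(s,[.4155,-.335,.045],101.8)
im,d=get_image("wrist"); cv2.imwrite("pics/w4.png",im[:,:,::-1])
im,d=get_image("scene"); cv2.imwrite("pics/s4.png",im[:,:,::-1])
crop("pics/s4.png","pics/s4c.png",220,130,200,150,4)
E
```

```text
[ 0.41613831 -0.33640004  0.10468373] 7.35
turn deg (tool) [ 0.06 -0.05  0.08]  shift cm in current tool axes [5.97 0.04 0.15]  in target axes [5.97 0.03 0.15]
```

View pics/w4.png

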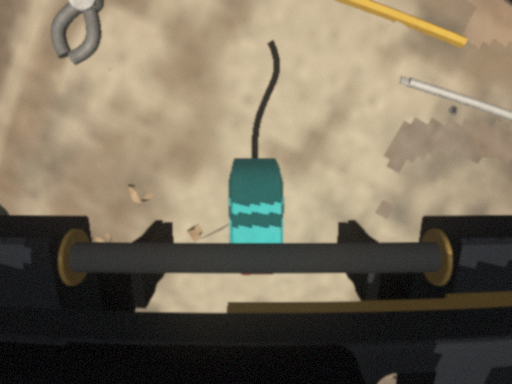

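View pics/s4c.png

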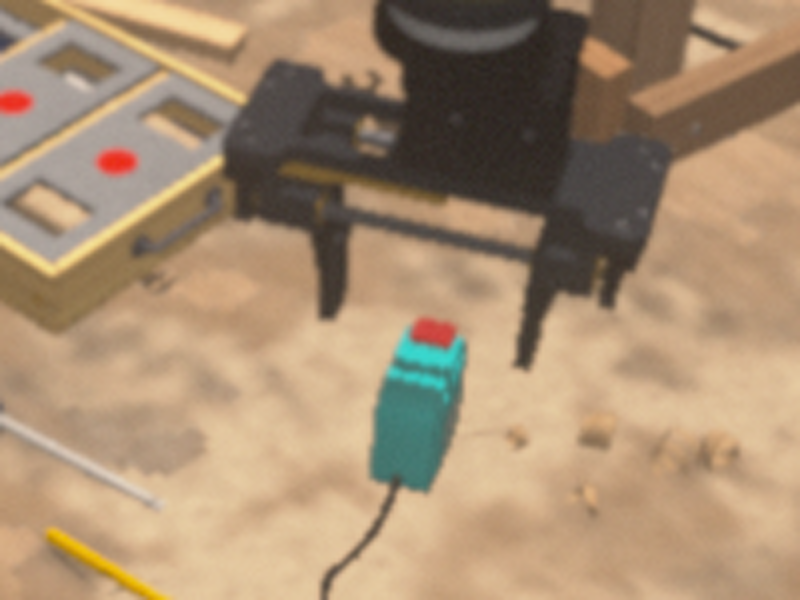

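Call:
{"op": "jog_arm", "data": {"targets": [[0, 0, 0, 2, 0, 0.1, 8.7], [0, 0, 0, 2, 0, 0, 8.7], [0, 0, 0, 2, 0, 0, 8.7], [0, 0, 0, 0, 0, 0, 8.7], [0, 0, 0, 0, 0, 0, 5], [0, 0, 0, 0, 0, 0, 3.8]], "squeeze": 20}}

```text
time: 8.2
position: [0.4156, -0.3363, 0.0448]
tool_rot: [-1.361, 1.104, 1.357]
ft_force: [-1.0, 0.7, 0.1]
grip_width: 0.855
```

Call:
{"op": "jog_arm", "data": {"targets": [[0, 0, 0, 0, 0, 0, 2], [0, 0, 0, 0, 0, 0, 2], [0, 0, 0, 0, 0, 0, 2], [0, 0, 0, 0, 0, 0, 2], [0, 0, 0, 0, 0, 0, 2], [0, 0, 0, 0, 0, 0, 2]], "squeeze": 25}}

```text
time: 8.95
position: [0.4147, -0.3359, 0.0435]
tool_rot: [-1.359, 1.105, 1.359]
ft_force: [-0.1, -1.0, -0.7]
grip_width: 0.341
```

Call:
{"op": "jog_arm", "data": {"targets": [[0, 0, 0, -1, 0, 0, 2], [0, 0, 0, -3, 0, 0, 2], [0, 0, 0, -4, 0, 0, 2], [0, 0, 0, -4, 0, 0, 2], [0, 0, 0, -3, 0, 0, 2], [7.3, 0, 0, 0, 0, 0, 2], [7.3, 0, 0, 0, 0, 0, 2], [7.2, 0, 0, 0, 0, 0, 2], [0, 0, 0, 0, 0, 0, 2]]}}

```text
time: 10.07
position: [0.4144, -0.3355, 0.1937]
tool_rot: [-1.08, 1.286, 1.081]
ft_force: [-0.7, -0.4, -2.1]
grip_width: 0.342
```

```bash
python3 - <<'E'
from h import *
s=get_state();print(s["position"],s["time"],s["grip_width"],s["ft_force"]);plan(s,[.5314,.0636,.15],80)
im,d=get_image("scene"); cv2.imwrite("pics/s5.png",im[:,:,::-1])
E
```

```text
[ 0.41443912 -0.33554443  0.19368288] 10.075 0.3420779460692711 [-0.72469772 -0.36608118 -2.07450523]
turn deg (tool) [ 0.05  0.03 -0.01]  shift cm in current tool axes [ 4.39 -4.62 41.33]  in target axes [ 4.37 -4.59 41.34]
```

View pics/s5.png

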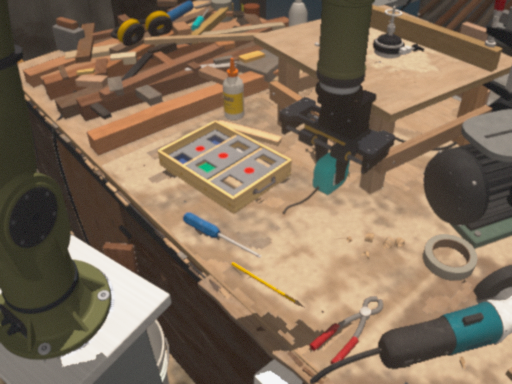

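Call:
{"op": "jog_arm", "data": {"targets": [[0, 0, 0, 0, -0.5, 4.6, 2], [0, 0, 0, 0, -0.5, 4.6, 2], [0, 0, 0, 0, -0.5, 4.6, 2], [0, 0, 0, 0, -0.5, 4.6, 2], [0, 0, 0, 0, -0.5, 4.6, 2], [0, 0, 0, 0, -0.5, 4.6, 2], [0, 0, 0, 0, -0.5, 4.6, 2], [0, 0, 0, 0, -0.5, 4.6, 2], [0, 0, 0, 0, -0.6, 4.5, 2], [0, 0, 0, 0, 0, 0, 2]]}}

```text
time: 11.38
position: [0.5321, 0.0678, 0.1933]
tool_rot: [-1.085, 1.283, 1.087]
ft_force: [-0.3, -0.6, -2.8]
grip_width: 0.34
```

Call:
{"op": "jog_arm", "data": {"targets": [[0, 0, 0, 3, 0, 0, 2], [0, 0, 0, 1.4, 0, 0, 2], [0, 0, 0, 0, 0, 0, 2], [0, 0, 0, 0, 0, 0, 2]]}}

```text
time: 11.88
position: [0.5324, 0.0626, 0.1505]
tool_rot: [-1.08, 1.286, 1.079]
ft_force: [-0.8, 0.2, -2.3]
grip_width: 0.341
```

```bash
python3 - <<'E'
from h import *
s=get_state();print(s["position"],s["time"],s["grip_width"],s["ft_force"]);plan(s,[.5314,.0636,.067],80)
np.savez("pics/s6.npz",p=s["position"],r=s["tool_rot"])
im,d=get_image("scene"); cv2.imwrite("pics/s6.png",im[:,:,::-1])
crop("pics/s6.png","pics/s6c.png",130,60,190,150,4)
im,d=get_image("wrist"); cv2.imwrite("pics/w6.png",im[:,:,::-1]);np.save("pics/w6.npy",d)
E
```

```text
[0.53243336 0.06264501 0.15045291] 11.875 0.3405990230853947 [-0.84245444  0.24433992 -2.34032764]
turn deg (tool) [-0.03  0.03  0.07]  shift cm in current tool axes [8.35 0.13 0.07]  in target axes [8.35 0.12 0.08]
```

View pics/s6c.png

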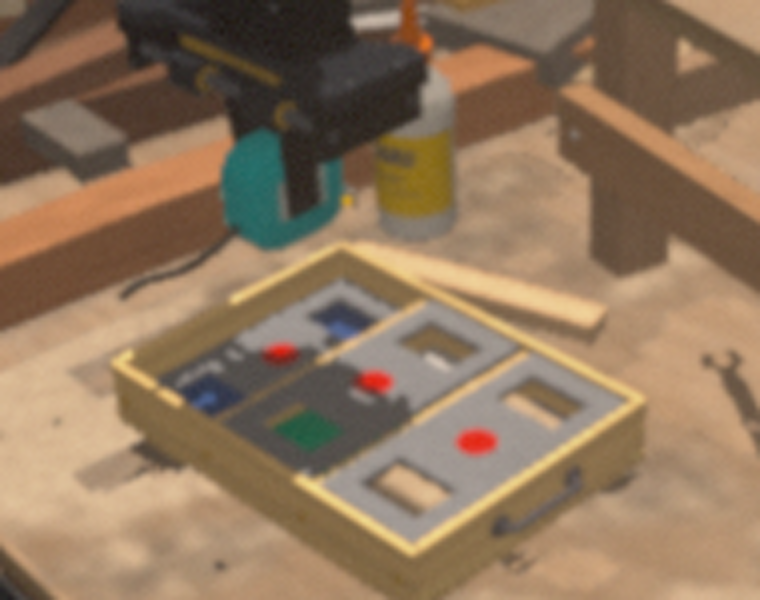

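View pics/w6.png

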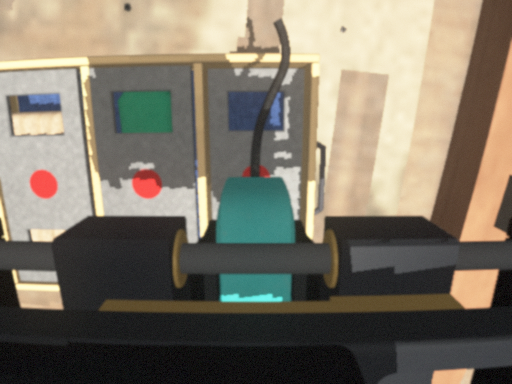

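Call:
{"op": "jog_arm", "data": {"targets": [[0, 0, 0, 3, 0.1, 0.1, 2], [0, 0, 0, 2.5, 0, 0, 2], [0, 0, 0, 1.5, 0, 0, 2], [0, 0, 0, 0.5, 0, 0, 2], [0, 0, 0, 0.2, 0, 0, 2], [0, 0, 0, 0.2, 0, 0, 2], [0, 0, 0, 0.1, 0, 0, 2], [0, 0, 0, 0.1, 0, 0, 2], [0, 0, 0, 0, 0, 0, 2]]}}

```text
time: 13.1
position: [0.5311, 0.0642, 0.0686]
tool_rot: [-1.079, 1.287, 1.079]
ft_force: [0.9, -0.5, -0.5]
grip_width: 0.345
```

Call:
{"op": "jog_arm", "data": {"targets": [[0, 0, 0, 0.1, 0, 0, 2], [0, 0, 0, 0.1, 0, 0, 2], [0, 0, 0, 0, 0, 0, 2]]}}

```text
time: 13.48
position: [0.5312, 0.0641, 0.0669]
tool_rot: [-1.079, 1.287, 1.079]
ft_force: [-1.6, -0.7, 2.8]
grip_width: 0.34
```

Call:
{"op": "jog_arm", "data": {"targets": [[0, 0, 0, 0.1, 0, 0, 2], [0, 0, 0, 0, 0, 0, 2]]}}

```text
time: 13.72
position: [0.5313, 0.0641, 0.0668]
tool_rot: [-1.079, 1.286, 1.08]
ft_force: [-3.0, -1.0, 8.6]
grip_width: 0.342
```

```bash
python3 - <<'E'
from h import *
im,d=get_image("scene"); cv2.imwrite("pics/s7.png",im[:,:,::-1])
crop("pics/s7.png","pics/s7c.png",130,60,190,150,4)
E
```

```text
(no output)
```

View pics/s7c.png

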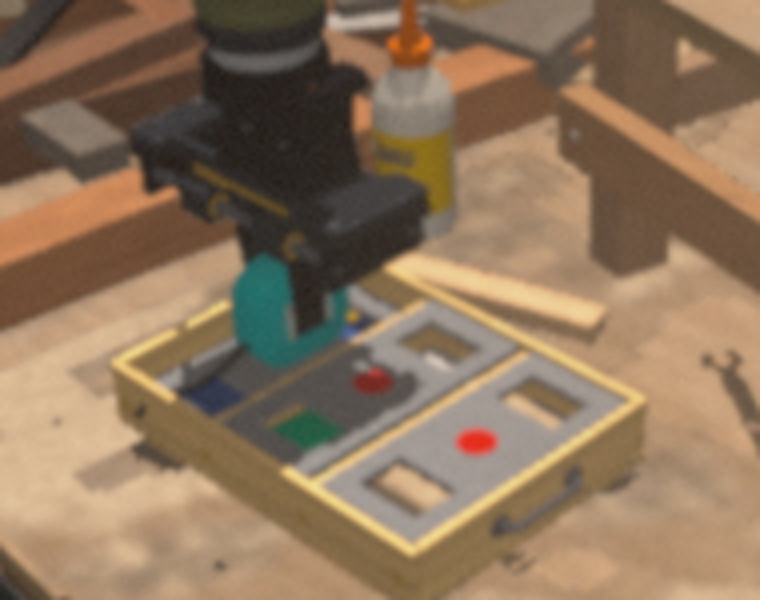

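Call:
{"op": "jog_arm", "data": {"targets": [[0, 0, 0, 0, 0, 0, 3.5], [0, 0, 0, 0, 0, 0, 4.5], [0, 0, 0, 0, 0, 0, 5], [0, 0, 0, 0, 0, 0, 5], [0, 0, 0, 0, 0, 0, 5]]}}

```text
time: 14.4
position: [0.5311, 0.0641, 0.0655]
tool_rot: [-1.079, 1.287, 1.079]
ft_force: [-0.7, 0.2, -0.6]
grip_width: 0.573
```

Call:
{"op": "jog_arm", "data": {"targets": [[0, 0, 0, -1, 0, 0, 5], [0, 0, 0, -2, 0, 0, 5], [0, 0, 0, -4, 0, 0, 5], [0, 0, 0, -5, 0, 0, 5], [0, 0, 0, 0, -5, 0, 5], [0, 0, 0, 0, -5, 0, 5], [0, 0, 0, 0, 0, 0, 5], [0, 0, 0, 0, 0, 0, 5]]}}

```text
time: 15.4
position: [0.629, 0.0466, 0.1855]
tool_rot: [-1.079, 1.288, 1.08]
ft_force: [0.2, -0.1, -0.2]
grip_width: 0.574
```

```bash
python3 - <<'E'
from h import *
s=get_state();print(s["position"],s["time"],s["grip_width"],s["ft_force"])
im,d=get_image("scene"); cv2.imwrite("pics/s8.png",im[:,:,::-1])
crop("pics/s8.png","pics/s8c.png",130,60,190,150,4)
np.savez("pics/s8.npz",p=s["position"],r=s["tool_rot"])
im,d=get_image("wrist"); cv2.imwrite("pics/w8.png",im[:,:,::-1]); ci=camera_info("wrist")
T=np.eye(4);T[:3,:3]=R.from_rotvec(s["tool_rot"]).as_matrix();T[:3,3]=s["position"]; T=T@ci["mount"]
P=[]
for v in range(0,215):
  for u in range(512):
    if d[v,u]>0:
      a=und(ci,(u,v)); P.append((T@np.array([a[0]*d[v,u],-a[1]*d[v,u],-d[v,u],1]))[:3])
P=np.array(P); c,sn=np.cos(np.radians(-10)),np.sin(np.radians(-10))
q=P[:,:2]-[.5235,.065]; x=q@[c,sn]; y=q@[-sn,c]
m=(P[:,2]>.07)&(P[:,2]<.11)&(abs(x)<.09)&(abs(y)<.04); print("tape top",m.sum(),np.median(P[m,2]),x[m].min(),x[m].max(),y[m].min(),y[m].max())
if m.sum():
  A=np.c_[x[m],y[m],np.ones(m.sum())]; mm=P[m,2]>np.median(P[m,2])-.006; print("slope",np.linalg.lstsq(A[mm],P[m,2][mm],rcond=None)[0])
m=(P[:,2]<.05)&(abs(abs(y)-.029)<.006)&(abs(x)<.03); print("cover z",m.sum(),np.median(P[m,2]) if m.sum() else None)
E
```

```text
[0.6290024  0.04664585 0.18551452] 15.4 0.5740477660449377 [ 0.2342818  -0.07442394 -0.15520677]
tape top 4325 0.08846063348523409 -0.020252535517894618 0.04784961103511979 -0.014415131547738652 0.019067881514654505
slope [ 0.04875144 -0.00915474  0.08796901]
cover z 1884 0.023272743557796516
```

View pics/s8c.png

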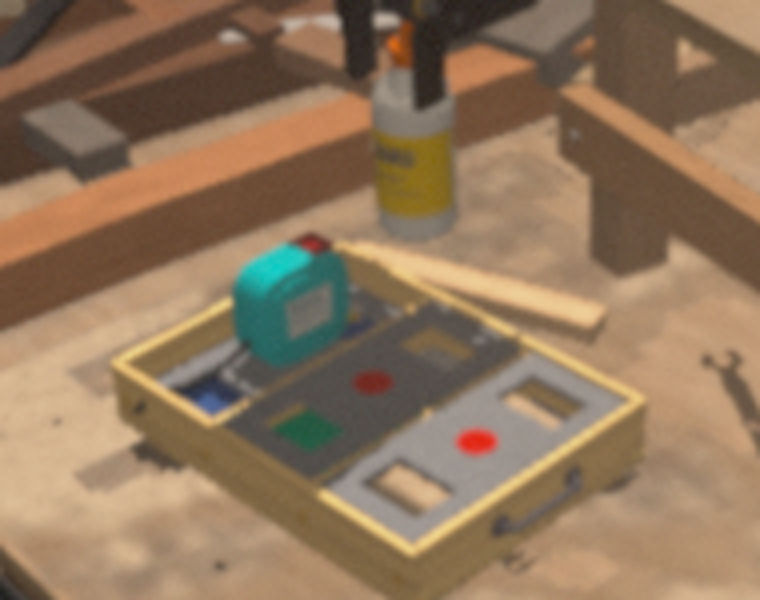

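View pics/w8.png

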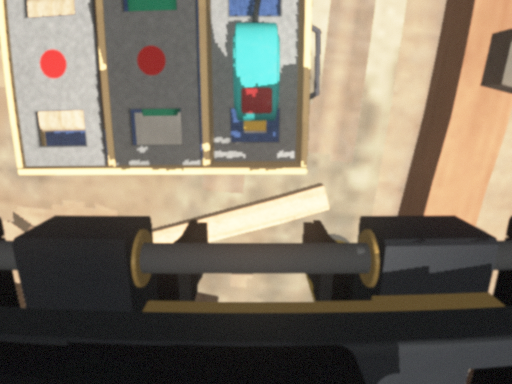

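```bash
python3 -c "
from bench import *
print(close_job())"
```

```text
the job is handed in; nothing more can be done
None
```

I pressed the empty cell's cover down, moved the tape measure into that cell, let go and handed the job in at about 15.5 s. The hand-in reports no verdict.

- **Pressing the cover:** The left cell in the top view (on the robot's left, +y side) was the empty one, since both its windows showed only blue. I pressed its cover to the stop with the closed fingers before going near the tape measure. The stop showed as the force rising to 27 N with the TCP at z = 42.7 mm, where 42.5 mm was expected.
- **Placing the tape measure:** I gripped it across its 30 mm thickness and lifted it. I lowered it onto the cover until the force rose to about 9 N at the expected height, opened the jaws and backed away.
- **Last checks, before handing in:**
  - **Cover:** its top was at 23.3 mm, where fully down is 23.5 mm.
  - **Tape measure:** its top was at about 88.5 mm, where 89.5 mm was expected. It stood about 2 mm off the cell's middle across it, with its case from about -20 to +48 mm along it.
  - **Tilt:** a plane fitted to the tape measure's top sloped 0.05 rad along its length and 0.01 rad across. That includes the rounded ends, so it looks upright.
  - **Gripper:** it was clear of everything, with the force reading near zero.

No check failed. The only disagreement was in the tape measure's starting yaw, 7–9° from the edges in the first top picture against about 12° from depth and the wrist picture. I used 11.8°, and the grip opening of 29.7 mm bore that out.

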